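# Take a dry-fitted lamp apart for finishing

## Task

Take the dry-fitted lamp apart from the top down and lay its four parts out for finishing: the brass cap in the steel dish, the white diffuser on the blue foam tray, the oak body across both yellow bars of the oiling rack and the concrete foot across both battens of the black sealing tray. Set each part down gently and upright, as it stood in the lamp, in the middle of its place, the three blocks with their long sides along the long side of their place. Leave the finished column lamp and the glue bottle standing where they are.

Things in the scene. Friction and masses are not known exactly. Their poses are not given: they have to be found in the camera images.
- cap: brass cap with dimmer knob, top of the lamp: disc 42 mm across and 10 mm thick, on it an upright round knob 22 mm across and 24 mm tall (34 mm in all). Origin: centre of the disc's underside, z up. Rests loose on the diffuser at the start; about 0.12 kg. Grip the knob.
- diffuser: opal white acrylic block 70 (its x) x 46 (its y) x 50 mm high, about 0.17 kg. Origin: centre of its underside, z up. Rests loose on the oak body at the start.
- oak_body: brown oak block with a white inlaid stripe, 92 (its x) x 56 (its y) x 70 mm high, about 0.26 kg. Origin: centre of its underside, z up. Rests loose on the foot at the start.
- foot: grey concrete block 120 (its x) x 66 (its y) x 40 mm high, about 0.65 kg, the lamp's bottom part, on the bench. Origin: centre of its underside, z up. The four lamp parts are stacked plainly on one another, long sides about parallel, no pins or screws, 194 mm in all.
- dish: fixed round stainless parts dish, 116 mm across the rim, 18 mm high, flat floor 4 mm above the bench. Place of the cap. Origin: centre of its underside.
- foam_tray: fixed shallow light-wood tray 150 (its x) x 120 (its y) mm, rim 14 mm high, lined with blue foam whose flat (rigid) top is 10 mm above the bench. Place of the diffuser. Origin: centre of its underside.
- oil_rack: fixed white board 150 (its x) x 124 (its y) mm with two yellow bars, three-cornered in section and 112 mm long, lying along its y at x = -28 and +28 mm; their narrow tops are 25 mm above the bench. Place of the oak body, long side (x) across both bars. Origin: centre of its underside.
- seal_tray: fixed black plastic tray 180 (its x) x 132 (its y) mm, rim 16 mm high, with two light-wood battens, 16 mm wide and 110 mm long, lying along its y at x = -36 and +36 mm; their tops are 19 mm above the bench. Place of the concrete foot, long side (x) across both battens. Origin: centre of its underside.
- column_lamp: finished lamp, to be left alone: dark oak column 58 x 62 mm with a white stripe on a concrete base 86 x 86 x 40 mm, 190 mm tall, loose. Origin: centre of its underside.
- glue_bottle: white glue bottle with yellow label and red cap, 58 mm across, 160 mm tall, loose, to be left alone. Origin: centre of its underside.
Mind the look-alikes: they are no part of the job. Leave any red look-alike of the foam_tray alone. What is shaped like the oak_body but orange or turquoise is not meant.

How it is judged:
By the outcome, as a careful person would: the job done as asked, in the order asked, and still so for the second after the job is handed in, with the robot touching nothing.
It also fails if it takes over 131 s, if anything falls off the work surface, if the arm or the gripper's body presses on something with over 40 N, if the wrist force passes 120 N, or if a joint passes its speed limit or range.

## Robot

A 6-joint arm with a two-finger parallel gripper is mounted at the origin on the work surface. World frame = base frame: x ahead of the robot, y to its left, z up, the work surface at z = 0. Lengths are in mm, angles in rad, forces in N, time in s.
With the tool pointing down it reaches from about 350 to 975 mm from the base axis. Payload 7.1 kg.
Tool frame: the origin (TCP) lies midway between the tips of the shut fingers; the grasp point (between the pads) lies r.grasp_offset behind it (r.grasp_offset is the distance from the TCP to the grasp point, in mm); z points along the fingers, y is the line along which they close (so a half turn about z gives the same grasp; the last joint's range is limited). The gripper opens to 88 mm and grips with 3 to 60 N. Pads are 20 mm wide; open, the fingers measure 115 mm over their backs; the gripper's body (75 mm by 178 mm) begins 61 mm behind the grasp point.
Start: joints at [1.314, 0.423, 1.63, -0, 1.089, -0.019], TCP at [147.197, 607.403, 222.675] pointing down, gripper open.
Joint ranges: [-3, 3], [-0.9, 2.11], [0.09, 2.58], [-1.31, 4.45], [0.11, 2.69], [-2.54, 2.54]. Speed limits (rad/s): [2.39, 2.39, 3.01, 3.14, 3.14, 3.14].

## Interface

Orientations are given as [roll, pitch, yaw] about the fixed x, y, z axes, in that order (R = Rz(yaw) Ry(pitch) Rx(roll)).
In Python, from rig import r, eyes gives the robot as it stands.
- The arm moves only by the tool step_arm, never from a script. Its arguments are lists of equal length, an entry for each row: "grip": the opening, from 0 (shut) to 1 (fully open); "dp": the shift along the tool's x, y, z as a fraction of full scale, a list of three; "rotation": the turn, a rotation vector about the tool's x, y, z as a fraction of full scale, a list of three. A call has exactly 8 rows; each row shifts and turns the commanded pose from where the row before left it, along the tool's axes as they then stand; what a row does not reach is not made up. Full scale, the value 1, is 0.5 m for a shift and 90 degrees for a turn. A row lasts 1/8 s, in which the tool goes at most 62.5 mm and 10.7 degrees, less where a joint would pass 70% of its speed; a pose out of reach is approached as far as the arm can. A call with a number of a shift or a turn outside -1 to 1 is refused whole. A call with a gripper value outside its range is refused whole. The fingers move at their own pace and stop on an object; "grip_force" is the grip in N (left out, the last holds). Time passes only in rows, so rows that do not move let the fingers close, or fill a call up. It gives the time, the measured TCP pose, the force, the opening and the grip force at its end, in the units of the state.
- r.read_state(): the state, without advancing time (a new reading comes with each control period).
- eyes.read_camera(name): name is "scene" or "top" or "wrist"; returns the picture (400x640x3 uint8, red, green, blue); there is no depth.
- eyes.camera_params(name): a dict with "intrinsics" (3x3 intrinsics, pixels), "cam_to_world" (4x4, takes a point from camera to world coordinates). Camera axes: x right, y up, looking along -z (the intrinsics and any distortion apply to the point x, -y, -z); pixel columns grow to the right and rows downward; lengths in mm; the calibration is good to about 2 mm. A picture is of the moment at which its call begins: read the wrist's pose just before it. camera_params takes no time and is no camera call; for the wrist camera it gives the pose at the moment of the call.
- r.close_job(): hands the job in; it is judged then, once.
The state is a dict: "time": time; "joint_positions": joint angles; "joint_vel": joint speeds; "joint_efforts": joint torques, N m; "eef_pos": TCP position; "tcp_rot": TCP orientation; "contact_force": force on the tool from outside, world axes, zero at the start; "torque": the same for the moment, N m; "finger_gap": finger opening in mm; "grip_force": force on a finger pad.
Only numpy, scipy, OpenCV 4.12 (cv2) and the standard library are available. Lean on these libraries where they do the work, as an engineer would, in place of code of your own. Each camera call takes 0.05 s, during which the arm holds its last target. There are 200 camera calls.

## Working session

There is one attempt and no reset: what is moved stays moved. The work goes in short steps, Python scripts to look and compute and a tool call to move; the robot and the scene stay as the last step left them, time stands still between calls to the robot, and variables do not carry over. Pictures are saved under pics/ and viewed, at most 15 in all, crops included, and the job is handed in when it is done.

Besides the shell and the picture viewer there is one more tool, called after ">>>" as name(argument=value, ...) on one line, values as JSON. step_arm: Moves the arm, as the interface text tells. Its arguments: {"type":"object","properties":{"grip":{"type":"array"},"dp":{"type":"array"},"rotation":{"type":"array"},"grip_force":{"type":"number"}},"required":["grip","dp","rotation"]}

```bash
mkdir -p pics; ls
python3 - <<'E'
from rig import r, eyes
import cv2,numpy as np
np.set_printoptions(precision=4,suppress=True)
print(r.read_state(), r.grasp_offset)
for n in ["scene","top","wrist"]:
    im=eyes.read_camera(n); cv2.imwrite(f"pics/{n}0.png",im[:,:,::-1]); np.save(f"pics/{n}0.npy",im)
    p=eyes.camera_params(n); print(n,p)
E
```

```text
pics
{'time': 0.0, 'joint_positions': array([ 1.314 ,  0.4238,  1.6307, -0.    ,  1.0886, -0.019 ]), 'joint_vel': array([ 0.0014,  0.0004, -0.0013,  0.0009, -0.001 ,  0.0002]), 'joint_efforts': array([  0.0018, -54.4625, -27.3668,   0.0644,   0.0229,  -0.0001]), 'eef_pos': array([147.0582, 606.8893, 221.9175]), 'tcp_rot': array([-3.1401, -0.    ,  2.9038]), 'contact_force': array([0.4195, 0.3839, 0.3174]), 'torque': array([-0.0247, -0.0286,  0.0221]), 'grip_force': 0.0, 'finger_gap': 87.62804882290665} 18.700000000000003
scene {'intrinsics': array([[447.4328,   0.    , 320.9416],
       [  0.    , 447.4328, 202.0477],
       [  0.    ,   0.    ,   1.    ]]), 'cam_to_world': array([[   0.4087,   -0.6817,    0.6069, 1375.4786],
       [   0.9125,    0.3193,   -0.2558, -396.5471],
       [  -0.0194,    0.6583,    0.7525, 1172.5248],
       [   0.    ,    0.    ,    0.    ,    1.    ]])}
top {'intrinsics': array([[452.898 ,   0.    , 317.9711],
       [  0.    , 452.898 , 202.5565],
       [  0.    ,   0.    ,   1.    ]]), 'cam_to_world': array([[   0.0112,    0.997 ,   -0.0772,  393.5619],
       [  -0.9998,    0.0122,    0.0124,  -20.8526],
       [   0.0133,    0.077 ,    0.9969, 1766.7384],
       [   0.    ,    0.    ,    0.    ,    1.    ]])}
wrist {'intrinsics': array([[357.9116,   0.    , 319.8246],
       [  0.    , 357.9116, 200.4874],
       [  0.    ,   0.    ,   1.    ]]), 'cam_to_world': array([[  0.2351,  -0.9426,  -0.2371,  82.6935],
       [  0.972 ,   0.2273,   0.0599, 622.7651],
       [ -0.0026,  -0.2445,   0.9696, 383.0944],
       [  0.    ,   0.    ,   0.    ,   1.    ]])}
```

View pics/top0.png

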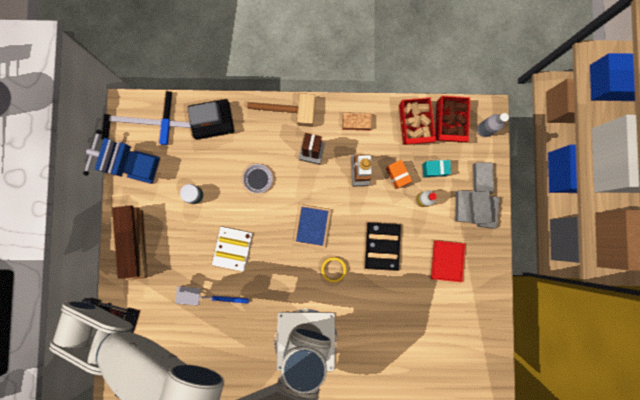

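View pics/scene0.png

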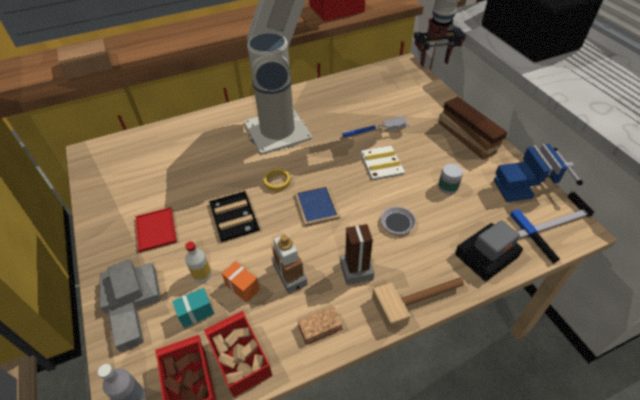

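Top view: the lamp is at (363,168) with a brass cap on white, oak and grey. The column lamp is at (312,147), the dish (259,179), the blue foam tray (313,226) with a red look-alike at (449,261). The rack is at (232,249), the black seal tray (383,246), and the orange and turquoise look-alikes (400,174) and (437,168). The glue bottle is at (428,198). In the scene view the lamp is at (288,262), the column at (357,255) and the bottle at (197,262).

```bash
cat > h.py <<'E'
import numpy as np,cv2
from rig import r,eyes
np.set_printoptions(precision=2,suppress=True)
def ray(p,uv):
    K=p["intrinsics"];T=p["cam_to_world"]
    d=np.linalg.solve(K,[uv[0],uv[1],1.]);d=T[:3,:3]@(d*[1,-1,-1])
    return T[:3,3],d/np.linalg.norm(d)
def onz(p,uv,z):
    o,d=ray(p,uv);return o+d*(z-o[2])/d[2]
def tri(rays):
    A=sum(np.eye(3)-np.outer(d,d) for o,d in rays);b=sum((np.eye(3)-np.outer(d,d))@o for o,d in rays)
    x=np.linalg.solve(A,b);return x,[np.linalg.norm(np.cross(x-o,d)) for o,d in rays]
def proj(p,X):
    T=p["cam_to_world"];c=T[:3,:3].T@(np.array(X,float)-T[:3,3]);q=p["intrinsics"]@(c*[1,-1,-1]);return q[:2]/q[2]
def hsvmask(im,lo,hi,roi=None):
    m=cv2.inRange(cv2.cvtColor(im,cv2.COLOR_RGB2HSV),lo,hi)
    if roi:
        k=np.zeros_like(m);x0,y0,x1,y1=roi;k[y0:y1,x0:x1]=1;m=m*k
    return m
def blob(m):
    cs,_=cv2.findContours(m,cv2.RETR_EXTERNAL,cv2.CHAIN_APPROX_NONE);return max(cs,key=cv2.contourArea)
E
python3 - <<'E'
from h import *
t=np.load("pics/top0.npy");s=np.load("pics/scene0.npy");pt=eyes.camera_params("top");ps=eyes.camera_params("scene")
def both(name,lo,hi,rt,rs,z):
    q=[]
    for im,p,roi in((t,pt,rt),(s,ps,rs)):
        c=blob(hsvmask(im,lo,hi,roi));R=cv2.minAreaRect(c);q.append(R[0])
        pts=np.array([onz(p,u,z)[:2] for u in cv2.boxPoints(R)])
        print(name,np.array(R[0]),"area",cv2.contourArea(c),"planeC",pts.mean(0),"edges",np.linalg.norm(pts[1]-pts[0]),np.linalg.norm(pts[2]-pts[1]),"ang",np.degrees(np.arctan2(*(pts[1]-pts[0])[::-1])))
    print("   tri",*tri([ray(pt,q[0]),ray(ps,q[1])]))
both("foam",(100,100,50),(125,255,255),(285,195,340,255),(285,175,350,235),10)
both("blk",(0,0,0),(180,255,60),(355,215,412,278),(200,180,270,250),16)
both("rackYellow",(22,120,120),(35,255,255),(200,220,262,280),(350,140,415,190),25)
both("rackWhite",(0,0,150),(180,60,255),(200,220,262,280),(350,140,415,190),8)
both("dish",(0,0,40),(180,60,255),(238,158,280,200),(370,200,425,240),18)
both("knob",(15,90,90),(32,255,255),(354,150,374,175),(275,230,300,255),194)
a=cv2.resize(t[130:220,290:490],None,fx=4,fy=4,interpolation=cv2.INTER_CUBIC)[:, :800]
cv2.imwrite("pics/crop1.png",a[:,:,::-1])
b=cv2.resize(s[215:305,170:380],None,fx=3.8,fy=3.8,interpolation=cv2.INTER_CUBIC);cv2.imwrite("pics/crop2.png",b[:,:,::-1])
E
```

```text
foam [311.88 225.73] area 805.5 planeC [439.39 -20.07] edges 130.44859761250103 99.6626929951228 ang -8.642564411743725
foam [316.54 203.63] area 707.0 planeC [436.43 -17.37] edges 104.79118459820317 129.56065401750595 ang 86.29893771181999
   tri [439.41 -19.38  11.95] [np.float64(0.717243192938994), np.float64(0.7172431929389766)]
blk [382.55 245.93] area 1433.5 planeC [ 364.73 -293.54] edges 174.90170869496004 128.93945263725644 ang -2.7028326438666253
blk [233.69 215.75] area 1522.5 planeC [ 370.56 -293.21] edges 136.96870648975784 188.73031422922912 ang 88.60061011607421
   tri [ 364.5  -294.15    5.36] [np.float64(1.030341457859168), np.float64(1.0303414578592232)]
rackYellow [232.9  241.48] area 93.0 planeC [375.18 281.06] edges 17.135991589527574 109.53370915523678 ang -9.742281738907256
rackYellow [384.63 165.17] area 64.0 planeC [385.33 278.15] edges 105.98268745341281 17.324175299170765 ang 80.48469513529824
   tri [375.39 283.72  13.77] [np.float64(0.7825815798796742), np.float64(0.7825815798796693)]
rackWhite [231.62 248.45] area 828.0 planeC [348.45 288.23] edges 153.32
[... 241 characters left out ...]
np.float64(7.560900721091098)]
dish [257.5 178. ] area 648.0 planeC [621.8  193.29] edges 112.66929329618935 109.5398305237328 ang -89.23288863304111
dish [397.75 220.25] area 731.0 planeC [623.12 193.26] edges 117.47923052377061 117.8002086826534 ang 136.7643204094174
   tri [622.28 194.07  14.62] [np.float64(0.3814110855039319), np.float64(0.38141108550400976)]
knob [363.5 159.5] area 176.5 planeC [ 669.05 -198.65] edges 66.96753256039503 67.47966355680514 ang -89.20887617648468
knob [287. 242.] area 337.0 planeC [ 677.42 -205.25] edges 66.40263602416513 79.94128257529904 ang 65.01391163978415
   tri [ 670.49 -201.62  182.24] [np.float64(1.7482028451640834), np.float64(1.7482028451640719)]
```

View pics/crop1.png

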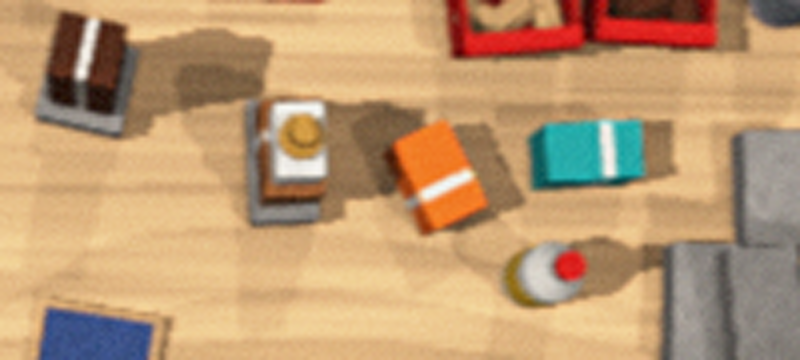

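View pics/crop2.png

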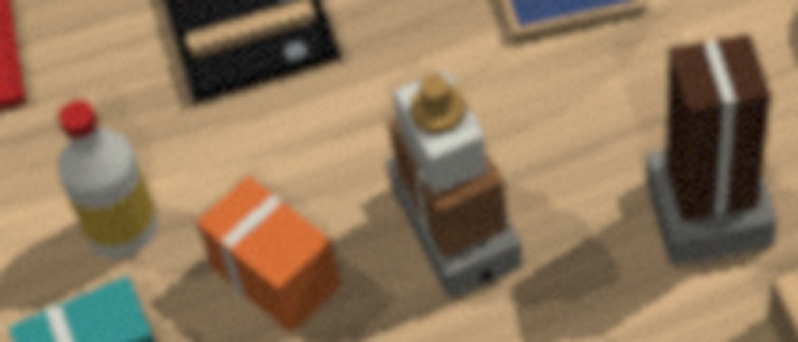

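Crop 1 shows the stack with the brass cap at (301,135), standing on grey. That makes it the lamp. The candidates for the body are oak in the stack (295,185), orange (440,178) and turquoise (588,153); only the brown one in the stack fits. For the tray, the blue one fits and the red one does not. Crop 2 confirms it: brass, white, oak and concrete at (450,180), with the column lamp separate at (715,150). I move now, looking with the wrist camera on the way.

>>> step_arm(grip=[1,1,1,1,1,1,1,1], dp=[[0,0,-0.078],[0,0,-0.078],[-0.048,-0.106,0],[-0.048,-0.106,0],[-0.048,-0.106,0],[-0.048,-0.106,0],[-0.048,-0.106,0],[-0.048,-0.106,0]], rotation=[[0,0,-0.0755],[0,0,-0.0755],[0,0,0],[0,0,0],[0,0,0],[0,0,0],[0,0,0],[0,0,0]])

```text
time: 1.15
eef_pos: [291.3, 287.6, 300.7]
tcp_rot: [3.141, 0.0, 3.142]
contact_force: [0.8, -0.0, 0.0]
finger_gap: 87.7
grip_force: 0.0
```

```bash
cat > snap.py <<'E'
import sys,pickle
from h import *
n=sys.argv[1];p=eyes.camera_params("wrist");im=eyes.read_camera("wrist")
pickle.dump((im,p),open(f"pics/{n}.pkl","wb"));cv2.imwrite(f"pics/{n}.png",im[:,:,::-1])
E
python3 snap.py A
```

```text
(no output)
```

>>> step_arm(grip=[1,1,1,1,1,1,1,1], dp=[[-0.09,-0.045,0],[-0.09,-0.045,0],[-0.09,-0.045,0],[-0.09,-0.045,0],[-0.09,-0.045,0],[-0.09,-0.045,0],[0,0,0],[0,0,0]], rotation=[[0,0,0],[0,0,0],[0,0,0],[0,0,0],[0,0,0],[0,0,0],[0,0,0],[0,0,0]])

```text
time: 2.2
eef_pos: [560.1, 154.2, 300.1]
tcp_rot: [-3.141, -0.002, 3.14]
contact_force: [-0.6, 0.3, -0.7]
finger_gap: 87.8
grip_force: 0.0
```

```bash
python3 snap.py B
```

>>> step_arm(grip=[1,1,1,1,1,1,1,1], dp=[[0.06,-0.09,0],[0.06,-0.09,0],[0.06,-0.09,0],[0.06,-0.09,0],[0.06,-0.09,0],[0.06,-0.09,0],[0.06,-0.06,0],[0,0,0]], rotation=[[0,0,0],[0,0,0],[0,0,0],[0,0,0],[0,0,0],[0,0,0],[0,0,0],[0,0,0]])

```text
time: 3.25
eef_pos: [348.7, -145.9, 300.8]
tcp_rot: [-3.141, 0.0, 3.138]
contact_force: [0.0, -0.1, 0.0]
finger_gap: 87.5
grip_force: 0.0
```

```bash
python3 snap.py C
```

>>> step_arm(grip=[1,1,1,1,1,1,1,1], dp=[[-0.08,-0.01,0],[-0.08,-0.01,-0.02],[-0.08,-0.01,-0.02],[-0.08,-0.01,-0.02],[-0.08,-0.01,-0.02],[-0.08,-0.01,0],[0,0,0],[0,0,0]], rotation=[[0,0,0],[0,0,0],[0,0,0],[0,0,0],[0,0,0],[0,0,0],[0,0,0],[0,0,0]])

```text
time: 4.3
eef_pos: [590.4, -174.2, 340.1]
tcp_rot: [3.141, -0.001, -3.14]
contact_force: [0.3, -0.7, -0.5]
finger_gap: 87.5
grip_force: 0.0
```

```bash
python3 snap.py D
python3 - <<'E'
import cv2,numpy as np
a=[cv2.resize(cv2.imread(f"pics/{n}.png"),(400,250)) for n in "ABCD"]
cv2.imwrite("pics/quad.png",np.vstack([np.hstack(a[:2]),np.hstack(a[2:])]))
E
```

```text
(no output)
```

View pics/quad.png

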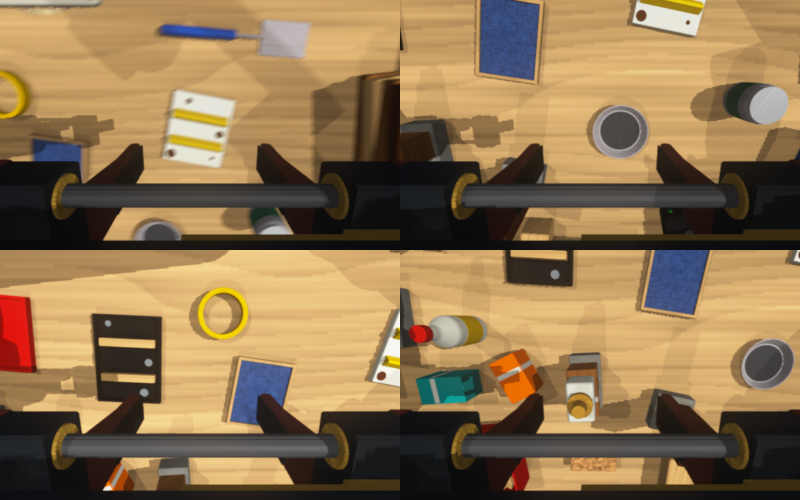

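Quad (half-scale): A shows the rack at (200,128), with slight blur. B shows the dish at (620,130) and foam at (510,40). C shows the seal tray at (128,358) and foam at (262,390). D shows the lamp cap at (581,405), the dish at (767,363) and the orange block at (512,375) beside the lamp.

```bash
python3 - <<'E'
from h import *
import pickle
V={n:pickle.load(open(f"pics/{n}.pkl","rb")) for n in "ABCD"}
pt=eyes.camera_params("top");ps=eyes.camera_params("scene")
def rect(v,name,lo,hi,roi,z):
    im,p=V[v];m=hsvmask(im,lo,hi,roi);m=cv2.morphologyEx(m,cv2.MORPH_CLOSE,np.ones((5,5)))
    c=blob(m);g=np.array([onz(p,u[0],z)[:2] for u in c],np.float32)
    R=cv2.minAreaRect(g);e=cv2.boxPoints(R);l=e[1]-e[0];w=e[2]-e[1]
    if np.linalg.norm(w)>np.linalg.norm(l): l,w=w,l
    ang=(np.degrees(np.arctan2(l[1],l[0]))+90)%180-90
    px=proj(p,[*R[0],z]);M=cv2.moments(c)
    print(v,name,"C",np.array(R[0]),"size",np.linalg.norm(l),np.linalg.norm(w),"ang",ang,"px",px)
    return ray(p,px)
B=(100,100,30),(125,255,255)
f=[rect("B","foam",*B,(110,0,240,140),10),rect("C","foam",*B,(340,160,500,300),10)]
print(tri(f))
rect("A","rack",(0,0,120),(180,70,255),(250,130,400,280),6)
rect("A","y1",(22,150,100),(35,255,255),(250,160,400,205),25)
rect("A","y2",(22,150,100),(35,255,255),(250,208,400,260),25)
K=(0,0,0),(180,255,75)
rect("C","seal",*K,(130,90,280,290),16)
W=(8,60,110),(30,255,255)
rect("C","bat1",*W,(156,125,250,163),19);rect("C","bat2",*W,(156,185,250,220),19)
G=(0,0,40),(180,70,255)
d=[rect("B","dish",*G,(300,150,400,260),18)]
E
python3 - <<'E'
import cv2,numpy as np
im=cv2.imread("pics/D.png")
a=cv2.resize(im[150:320,210:400],None,fx=3,fy=3,interpolation=cv2.INTER_CUBIC)
cv2.imwrite("pics/Dc.png",a)
E
```

```text
B foam C [437.65 -20.01] size 137.34277 103.79493 ang -8.507446 px [173.49  62.03]
C foam C [439.45 -19.2 ] size 134.28302 103.217995 ang -8.525642 px [415.86 231.75]
(array([438.3 , -19.51,  12.09]), [np.float64(0.4950506211748133), np.float64(0.4950506211748988)])
A rack C [294.09 293.08] size 130.37921 44.254086 ang 82.19324 px [324.66 165.88]
A y1 C [319.02 287.43] size 105.93538 16.395262 ang 79.1467 px [320.24 188.03]
A y2 C [372.45 277.39] size 106.33353 16.631683 ang 79.12305 px [312.38 228.73]
C seal C [ 400.65 -298.03] size 261.81128 146.50185 ang -8.424942 px [202.6  205.17]
C bat1 C [ 327.5  -291.09] size 111.91373 17.737314 ang 87.14711 px [202.54 148.38]
C bat2 C [ 399.09 -294.28] size 111.020164 19.05657 ang 87.60011 px [204.68 204.59]
B dish C [619.85 195.43] size 114.59336 113.49878 ang 89.983154 px [352.5  211.77]
```

View pics/Dc.png

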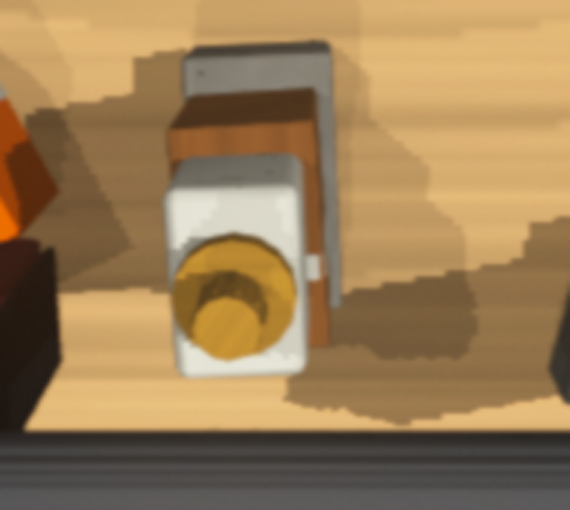

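The crop shows the lamp from above: knob top at (228,326), and diffuser top corners at about (168,187), (300,185), (306,374), (180,377).

Run:
```python
from h import *
import pickle
im,p=pickle.load(open("pics/D.pkl","rb"))
t=np.load("pics/top0.npy");pt=eyes.camera_params("top");ps=eyes.camera_params("scene")
f=lambda u,v:((u+.5)/3-.5+210,(v+.5)/3-.5+150)
k=f(228,326)
kt=((301+.5)/4-.5+290,(135+.5)/4-.5+130); ks=((435+.5)/3.8-.5+170,(84+.5)/3.8-.5+215)
print("knob z194",onz(p,k,194),onz(pt,kt,190),"tri",*tri([ray(p,k),ray(ps,ks)]),*tri([ray(p,k),ray(ps,ks),ray(pt,kt)]))
c=np.array([onz(p,f(*q),160)[:2] for q in((168,187),(300,185),(306,374),(180,377))])
print("diff",c,c.mean(0));e=c[3]-c[0]+c[2]-c[1];print("ang",np.degrees(np.arctan2(e[1],e[0])),np.linalg.norm(e)/2)
# disc centre: enclosing circle of brass mask
m=hsvmask(im,(15,120,60),(32,255,255),(262,225,312,272));(cx,cy),R=cv2.minEnclosingCircle(blob(m));print(cx,cy,R,onz(p,(cx,cy),170))
b=np.array([onz(p,f(*q),40)[:2] for q in((184,52),(328,44))]);print("foot far edge z40",b)
o=np.array([onz(p,f(*q),110)[:2] for q in((170,127),(318,122))]);print("oak near edge",o)
```

```text
knob z194 [ 656.3  -205.92  194.  ] [ 655.97 -203.98  190.  ] tri [ 657.08 -206.03  192.24] [np.float64(0.07342503732772208), np.float64(0.07342503732771653)] [ 656.48 -205.25  191.53] [np.float64(1.1931053277069366), np.float64(0.5518213599543595), np.float64(1.611674889807906)]
diff [[ 621.63 -228.17]
 [ 620.85 -184.58]
 [ 688.65 -182.85]
 [ 689.88 -226.41]] [ 655.25 -205.5 ]
ang 1.4681625831911764 68.04503981032799
279.2934875488281 248.0 28.77619743347168 [ 655.67 -214.44  170.  ]
foot far edge z40 [[ 595.12 -238.07]
 [ 591.52 -175.77]]
oak near edge [[ 612.6  -234.51]
 [ 610.58 -179.25]]
```

>>> step_arm(grip=[0.6,0.6,0.6,0.6,0.6,0.6,0.6,0.6], dp=[[-0.066,-0.031,0],[-0.065,-0.03,0.02],[0,0,0.1],[0,0,0.08],[0,0,0.06],[0,0,0.03],[0,0,0],[0,0,0]], rotation=[[0,0,0],[0,0,0],[0,0,0],[0,0,0],[0,0,0],[0,0,0],[0,0,0],[0,0,0]])

```text
time: 5.35
eef_pos: [657.0, -206.6, 197.4]
tcp_rot: [-3.141, 0.002, 3.141]
contact_force: [0.3, -0.9, -0.5]
finger_gap: 52.7
grip_force: 0.0
```

```bash
python3 snap.py E; python3 -c "
from h import *
s=r.read_state();print(s['eef_pos'],s['contact_force'])
im=cv2.imread('pics/E.png')
cv2.imwrite('pics/Ec.png',cv2.resize(im[150:400,120:520],None,fx=2,fy=2))"
```

```text
[ 657.05 -206.64  197.51] [ 1.06 -0.81  0.4 ]
```

View pics/Ec.png

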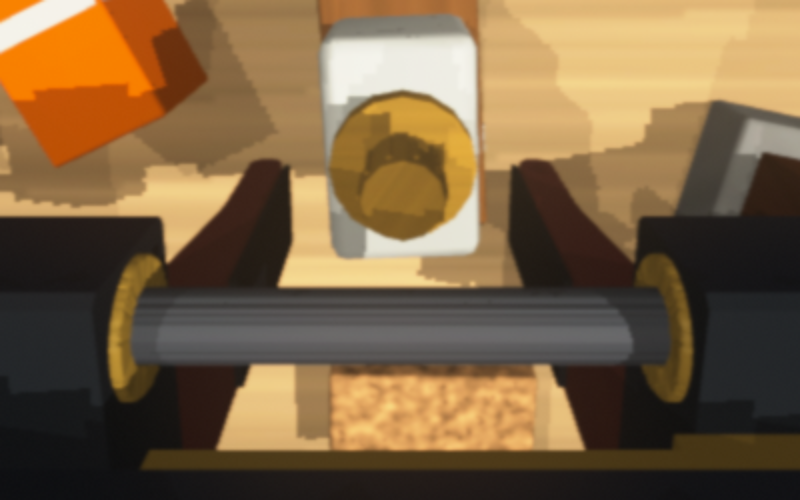

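Close up: the knob top is centred at (403,197) in the crop, with the fingertips on either side at (270,170) and (535,170). Sideways it is well centred. I'll check the fore-aft position with a ray.

```bash
python3 -c "
from h import *
import pickle
im,p=pickle.load(open('pics/E.pkl','rb'))
f=lambda u,v:((u+.5)/2-.5+120,(v+.5)/2-.5+150)
print(onz(p,f(403,199),194),proj(p,[656.7,-206.2,197]))
a=pickle.load(open('pics/D.pkl','rb'))[1]
print(tri([ray(p,f(403,199)),ray(a,((228.5)/3-.5+210,(326.5)/3-.5+150))]))
c=np.array([onz(p,f(*q),160)[:2] for q in((325,38),(475,36),(480,248),(331,255))]);print(c,c.mean(0))
"
```

```text
[ 656.72 -206.14  194.  ] [321.13 251.56]
(array([ 657.67, -206.17,  191.22]), [np.float64(0.16728946203754413), np.float64(0.16728946203749645)])
[[ 622.39 -227.93]
 [ 621.81 -186.02]
 [ 686.24 -182.86]
 [ 688.59 -227.84]] [ 654.76 -206.16]
```

>>> step_arm(grip=[0.5,0.5,0.2,0.15,0.1,0.1,0.1,0.1], dp=[[0,0,0.03],[0,0,0.015],[0,0,0],[0,0,0],[0,0,0],[0,0,0],[0,0,0],[0,0,0]], rotation=[[0,0,0],[0,0,0],[0,0,0],[0,0,0],[0,0,0],[0,0,0],[0,0,0],[0,0,0]], grip_force=15)

```text
time: 6.4
eef_pos: [656.3, -206.4, 173.4]
tcp_rot: [-3.141, 0.0, 3.141]
contact_force: [0.3, 0.8, 0.3]
finger_gap: 21.5
grip_force: 15.0
```

>>> step_arm(grip=[0.1,0.1,0.1,0.1,0.1,0.1,0.1,0.1], dp=[[0,0,-0.03],[0,0,-0.09],[0,0,-0.08],[0.01,0.08,0],[0.01,0.1,0],[0.01,0.11,0],[0.01,0.11,0],[0.01,0.11,0]], rotation=[[0,0,0],[0,0,0],[0,0,0],[0,0,0],[0,0,0],[0,0,0],[0,0,0],[0,0,0]])

```text
time: 7.4
eef_pos: [631.2, 50.3, 274.4]
tcp_rot: [3.142, 0.001, 3.141]
contact_force: [0.5, 0.5, -0.2]
finger_gap: 21.6
grip_force: 15.0
```

>>> step_arm(grip=[0.1,0.1,0.1,0.1,0.1,0.1,0.1,0.1], dp=[[0.01,0.11,0],[0.01,0.11,0],[0,0.07,0.03],[0,0,0.1],[0,0,0.09],[0,0,0],[0,0,0],[0,0,0]], rotation=[[0,0,0],[0,0,0],[0,0,0],[0,0,0],[0,0,0],[0,0,0],[0,0,0],[0,0,0]])

```text
time: 8.4
eef_pos: [623.0, 193.9, 165.9]
tcp_rot: [3.14, 0.004, 3.141]
contact_force: [-0.1, 0.6, -0.3]
finger_gap: 21.3
grip_force: 15.0
```

```bash
python3 snap.py F
python3 - <<'E'
from h import *
import pickle
s=r.read_state();print(s['eef_pos'],s['finger_gap'])
im,p=pickle.load(open('pics/F.pkl','rb'))
cv2.imwrite('pics/Fc.png',cv2.resize(im[100:400,120:520],None,fx=2,fy=2)[:,:,::-1])
E
```

```text
[622.82 193.83 165.62] 21.37312381682737
```

View pics/Fc.png

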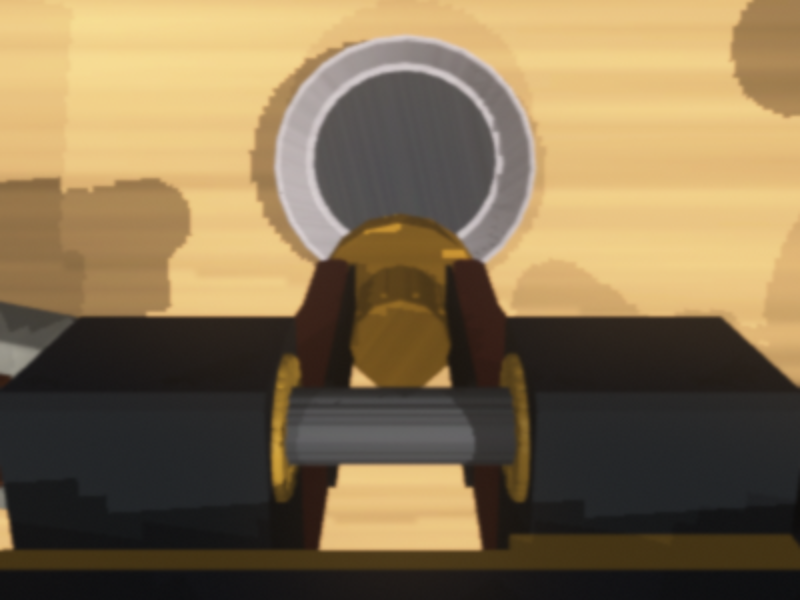

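The cap is held upright over the dish. The rim ellipse runs from (276,165) to (535,165), with its top at (405,36).

Run:
```python
from h import *
import pickle
from scipy.optimize import least_squares
im,p=pickle.load(open('pics/F.pkl','rb'))
f=lambda u,v:((u+.5)/2-.5+120,(v+.5)/2-.5+100)
P=np.array([onz(p,f(*q),18)[:2] for q in((276,165),(535,165),(405,36),(295,90),(516,90),(320,250))])
s=least_squares(lambda a:np.hypot(*(P-a[:2]).T)-a[2],[621,194,58]);print(s.x,s.fun)
```

```text
[618.16 196.1   56.44] [ 0.63  0.27 -1.61  1.03  0.64 -0.95]
```

>>> step_arm(grip=[0.1,0.1,0.1,0.1,0.1,0.1,0.1,0.1], dp=[[0.006,0.002,0.08],[0,0,0.09],[0,0,0.08],[0,0,0.03],[0,0,0.006],[0,0,0.004],[0,0,0],[0,0,0]], rotation=[[0,0,0],[0,0,0],[0,0,0],[0,0,0],[0,0,0],[0,0,0],[0,0,0],[0,0,0]])

```text
time: 9.45
eef_pos: [619.1, 194.8, 19.2]
tcp_rot: [3.141, 0.002, 3.141]
contact_force: [0.6, 0.4, -0.2]
finger_gap: 21.3
grip_force: 15.0
```

>>> step_arm(grip=[0.1,0.1,0.1,0.1,0.1,0.1,0.1,0.1], dp=[[0,0,0.001],[0,0,0.001],[0,0,0.001],[0,0,0],[0,0,0],[0,0,0],[0,0,0],[0,0,0]], rotation=[[0,0,0],[0,0,0],[0,0,0],[0,0,0],[0,0,0],[0,0,0],[0,0,0],[0,0,0]])

```text
time: 10.45
eef_pos: [618.6, 194.7, 17.3]
tcp_rot: [3.142, 0.0, 3.141]
contact_force: [-1.4, -0.7, 4.9]
finger_gap: 21.3
grip_force: 15.0
```

>>> step_arm(grip=[0.35,0.42,0.42,0.42,0.42,0.42,0.42,0.42], dp=[[0,0,0],[0,0,0],[0,0,0],[0,0,-0.04],[0,0,-0.1],[0,0,-0.12],[0,0,-0.12],[0,0,-0.12]], rotation=[[0,0,0],[0,0,0],[0,0,0],[0,0,0],[0,0,0],[0,0,0],[0,0,0],[0,0,0]])

```text
time: 11.45
eef_pos: [618.2, 194.5, 270.3]
tcp_rot: [3.141, 0.001, 3.141]
contact_force: [0.7, -0.4, -0.0]
finger_gap: 37.0
grip_force: 0.0
```

```bash
python3 snap.py G
python3 - <<'E'
from h import *
import pickle
im,p=pickle.load(open('pics/G.pkl','rb'))
m=hsvmask(im,(15,120,60),(32,255,255),(250,180,390,300));c=blob(m)
K=proj(p,[620,195,20]);print(K,cv2.minEnclosingCircle(c),cv2.boundingRect(c))
(cx,cy),R=cv2.minEnclosingCircle(c);print(onz(p,(cx,cy),14))
E
```

```text
[320.69 170.57] ((319.4712219238281, 249.5), 69.61691284179688) (250, 228, 140, 66)
[720.34 193.53  14.  ]
```

>>> step_arm(grip=[1,1,1,1,1,1,1,1], dp=[[0,-0.11,0],[0,-0.11,0],[0,-0.11,0],[0,-0.11,0],[0,-0.11,0],[0,-0.11,0],[0,-0.11,0],[0,-0.03,0]], rotation=[[0,0,0],[0,0,0],[0,0,0],[0,0,0],[0,0,0],[0,0,0],[0,0,0],[0,0,0]])

```text
time: 12.5
eef_pos: [617.8, -208.4, 267.7]
tcp_rot: [-3.141, 0.001, 3.138]
contact_force: [0.4, 0.7, -0.0]
finger_gap: 87.5
grip_force: 0.0
```

```bash
python3 snap.py H
python3 - <<'E'
from h import *
import pickle
s=r.read_state();print(s['eef_pos'])
im,p=pickle.load(open('pics/H.pkl','rb'))
g=pickle.load(open('pics/G.pkl','rb'))[0]
a=cv2.resize(im[130:330,220:420],None,fx=2.5,fy=2.5,interpolation=cv2.INTER_CUBIC);b=cv2.resize(g[120:320,260:380],None,fx=2.5,fy=2.5)
cv2.imwrite('pics/Hc.png',np.hstack([a,b])[:,:,::-1])
E
```

```text
[ 617.9  -208.53  267.51]
```

View pics/Hc.png

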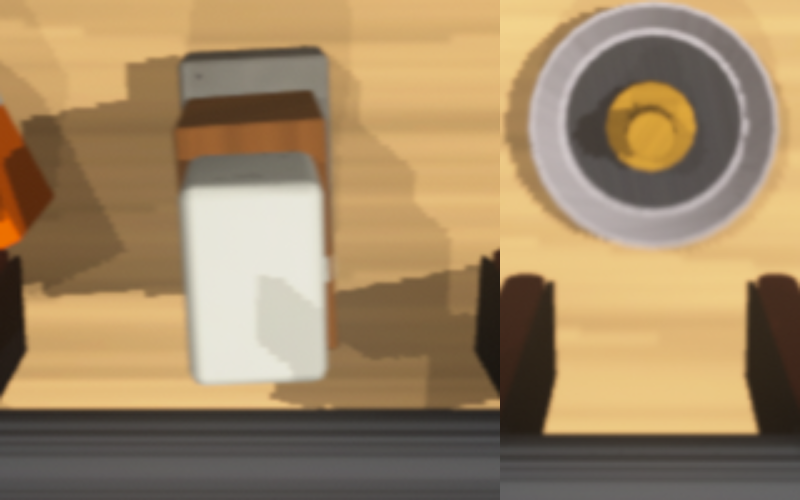

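Right: the cap stands upright in the dish, at (652,128) against a rim centre of (653,125). Left: the bare diffuser top has corners (183,185), (320,183), (327,378), (192,384). The oak and foot edges are visible above it.

Run:
```python
from h import *
import pickle
im,p=pickle.load(open('pics/H.pkl','rb'));e=pickle.load(open('pics/E.pkl','rb'))[1]
f=lambda u,v:((u+.5)/2.5-.5+220,(v+.5)/2.5-.5+130)
fe=lambda u,v:((u+.5)/2-.5+120,(v+.5)/2-.5+150)
C=((183,185),(320,183),(327,379),(191,384));CE=((325,38),(475,36),(480,252),(331,258))
print([tri([ray(p,f(*a)),ray(e,fe(*b))])[0] for a,b in zip(C,CE)])
def q(C,z):
    c=np.array([onz(p,f(*a),z)[:2] for a in C]);return c
c=q(C,160);d=c[3]-c[0]+c[2]-c[1];print(c,c.mean(0),np.degrees(np.arctan2(d[1],d[0])),np.linalg.norm(d)/2)
for n,C2,z in(("oak",((178,127),(323,122)),110),("foot",((182,57),(325,49)),40)):
    c=q(C2,z);d=c[1]-c[0];print(n,c,np.degrees(np.arctan2(-d[0],d[1])),np.linalg.norm(d))
```

```text
[array([ 624.29, -229.85,  149.66]), array([ 621.85, -186.54,  158.63]), array([ 671.22, -186.83,  192.97]), array([ 701.03, -230.35,  137.4 ])]
[[ 621.83 -229.81]
 [ 621.3  -187.3 ]
 [ 687.82 -183.95]
 [ 689.52 -228.66]] [ 655.12 -207.43] 1.9207839913356366 67.14148305656992
oak [[ 613.22 -235.21]
 [ 611.53 -182.72]] 1.8419346248897452 52.51739490241307
foot [[ 595.96 -238.73]
 [ 592.7  -176.83]] 3.014363001673008 61.991317655667046
```

>>> step_arm(grip=[1,1,1,1,1,1,1,1], dp=[[-0.074,0.003,0],[0,0,0.06],[0,0,0.09],[0,0,0.09],[0,0,0.04],[0,0,0.011],[0,0,0],[0,0,0]], rotation=[[0,0,-0.022],[0,0,0],[0,0,0],[0,0,0],[0,0,0],[0,0,0],[0,0,0],[0,0,0]], grip_force=20)

```text
time: 13.55
eef_pos: [656.4, -204.2, 123.1]
tcp_rot: [-3.141, 0.003, -3.108]
contact_force: [-0.6, -0.3, 0.2]
finger_gap: 88.0
grip_force: 0.0
```

>>> step_arm(grip=[0.7,0.62,0.58,0.54,0.5,0.45,0.4,0.4], dp=[[0,0,0],[0,0,0],[0,0,0],[0,0,0],[0,0,0],[0,0,0],[0,0,0],[0,0,0]], rotation=[[0,0,0],[0,0,0],[0,0,0],[0,0,0],[0,0,0],[0,0,0],[0,0,0],[0,0,0]], grip_force=20)

```text
time: 14.55
eef_pos: [655.2, -203.9, 121.2]
tcp_rot: [3.142, 0.0, -3.108]
contact_force: [0.5, -0.5, 0.5]
finger_gap: 46.0
grip_force: 20.0
```

>>> step_arm(grip=[0.4,0.4,0.4,0.4,0.4,0.4,0.4,0.4], dp=[[0,0,-0.03],[0,0,-0.06],[0,0,-0.06],[0.09,0.06,0],[0.098,0.06,0],[0.098,0.06,0],[0.098,0.06,0],[0.098,0.06,0]], rotation=[[0,0,0],[0,0,0.058],[0,0,0.059],[0,0,0],[0,0,0],[0,0,0],[0,0,0],[0,0,0]])

```text
time: 15.55
eef_pos: [438.1, -18.5, 197.0]
tcp_rot: [3.141, 0.001, 2.991]
contact_force: [0.2, 1.0, -0.4]
finger_gap: 45.7
grip_force: 20.0
```

```bash
python3 snap.py I
python3 - <<'E'
from h import *
import pickle
s=r.read_state();print(s['eef_pos'],s['tcp_rot'],s['finger_gap'])
im,p=pickle.load(open('pics/I.pkl','rb'))
m=hsvmask(im,(100,100,30),(125,255,255),(180,0,480,330));c=blob(m);print(cv2.boundingRect(c),cv2.contourArea(c))
for u in cv2.approxPolyDP(c,6,True)[:,0]: print(u,onz(p,u,10)[:2])
T=np.array([[np.cos(a),np.sin(a)] for a in [np.radians(-8.5)]])[0]
E
```

```text
[431.   -15.74 195.73] [ 3.14 -0.01  2.99] 45.937114994063634
(269, 109, 107, 86) 7552.5
[269 110] [365.22 -56.45]
[272 188] [439.62 -67.31]
[280 181] [433.83 -58.2 ]
[357 180] [444.18  17.25]
[372 194] [460.51  30.29]
[375 109] [379.22  42.44]
```

View pics/I.png

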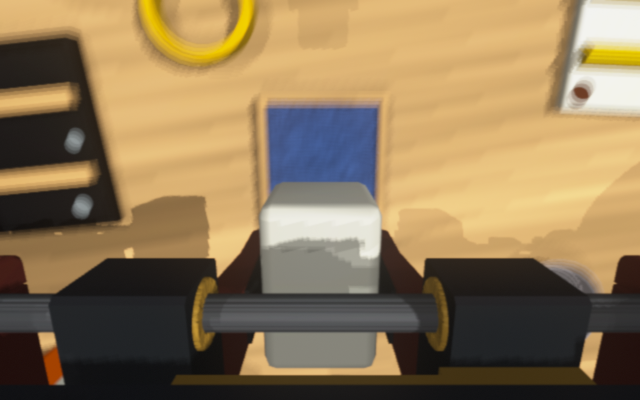

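The diffuser is held level with the blue foam beneath it; the foam's near edge runs from (269,110) to (375,109). The arm was still settling, so I lower partway and read again.

>>> step_arm(grip=[0.4,0.4,0.4,0.4,0.4,0.4,0.4,0.4], dp=[[0,0,0],[0,0,0.05],[0,0,0.08],[0,0,0.08],[0,0,0.04],[0,0,0],[0,0,0],[0,0,0]], rotation=[[0,0,0],[0,0,0],[0,0,0],[0,0,0],[0,0,0],[0,0,0],[0,0,0],[0,0,0]])

```text
time: 16.6
eef_pos: [440.5, -19.8, 72.2]
tcp_rot: [3.141, 0.002, 2.992]
contact_force: [0.2, 0.2, -0.4]
finger_gap: 45.7
grip_force: 20.0
```

```bash
python3 snap.py J
python3 - <<'E'
from h import *
import pickle
s=r.read_state();print(s['eef_pos'],s['tcp_rot'],s['finger_gap'])
im,p=pickle.load(open('pics/J.pkl','rb'))
m=hsvmask(im,(100,100,30),(125,255,255),(150,0,500,330));c=blob(m);print(cv2.boundingRect(c),cv2.contourArea(c))
for u in cv2.approxPolyDP(c,5,True)[:,0]: print(u,onz(p,u,10)[:2])
E
```

```text
[440.29 -19.77  72.16] [3.14 0.   2.99] 45.88382242185171
(233, 104, 175, 143) 15321.0
[234 106] [364.84 -61.08]
[242 246] [453.84 -74.5 ]
[276 183] [415.18 -44.5 ]
[311 180] [416.57 -22.21]
[364 183] [423.49  10.78]
[382 211] [443.59  20.11]
[382 228] [455.13  18.87]
[396 243] [466.92  26.94]
[407 104] [379.21  42.12]
```

>>> step_arm(grip=[0.4,0.4,0.4,0.4,0.4,0.4,0.4,0.4], dp=[[0.003,0,0.05],[0,0,0.032],[0,0,0.008],[0,0,0.002],[0,0,0.001],[0,0,0.001],[0,0,0],[0,0,0]], rotation=[[0,0,0],[0,0,0],[0,0,0],[0,0,0],[0,0,0],[0,0,0],[0,0,0],[0,0,0]])

```text
time: 17.65
eef_pos: [437.9, -19.4, 24.3]
tcp_rot: [-3.142, 0.0, 2.992]
contact_force: [-0.1, 0.5, -1.1]
finger_gap: 45.6
grip_force: 20.0
```

>>> step_arm(grip=[0.4,0.4,0.4,0.4,0.4,0.4,0.4,0.4], dp=[[0,0,0.001],[0,0,0.001],[0,0,0.001],[0,0,0.001],[0,0,0],[0,0,0],[0,0,0],[0,0,0]], rotation=[[0,0,0],[0,0,0],[0,0,0],[0,0,0],[0,0,0],[0,0,0],[0,0,0],[0,0,0]])

```text
time: 18.65
eef_pos: [437.8, -19.4, 22.2]
tcp_rot: [3.142, -0.0, 2.992]
contact_force: [-0.3, 0.5, -0.8]
finger_gap: 46.0
grip_force: 20.0
```

>>> step_arm(grip=[0.4,0.4,0.4,0.4,0.4,0.4,0.4,0.4], dp=[[0,0,0.001],[0,0,0.001],[0,0,0.001],[0,0,0],[0,0,0],[0,0,0],[0,0,0],[0,0,0]], rotation=[[0,0,0],[0,0,0],[0,0,0],[0,0,0],[0,0,0],[0,0,0],[0,0,0],[0,0,0]])

```text
time: 19.65
eef_pos: [437.8, -19.4, 21.1]
tcp_rot: [3.142, 0.0, 2.992]
contact_force: [-2.5, 0.2, 8.2]
finger_gap: 45.9
grip_force: 20.0
```

>>> step_arm(grip=[0.65,0.78,0.78,0.78,0.78,0.78,0.78,0.78], dp=[[0,0,0],[0,0,0],[0,0,0],[0,0,-0.04],[0,0,-0.1],[0,0,-0.12],[0,0,-0.12],[0,0,-0.04]], rotation=[[0,0,0],[0,0,0],[0,0,0],[0,0,0],[0,0,0],[0,0,0],[0,0,0],[0,0,0]])

```text
time: 20.65
eef_pos: [439.4, -19.5, 234.3]
tcp_rot: [3.141, 0.006, 2.992]
contact_force: [0.8, -0.4, -0.3]
finger_gap: 68.4
grip_force: 0.0
```

```bash
python3 snap.py K
```

>>> step_arm(grip=[1,1,1,1,1,1,1,1], dp=[[0,0,0],[0,0,0],[-0.068,-0.077,0],[-0.068,-0.077,0],[-0.068,-0.077,0],[-0.068,-0.077,0],[-0.068,-0.077,0],[0,0,0]], rotation=[[0,0,-0.058],[0,0,-0.059],[0,0,0],[0,0,0],[0,0,0],[0,0,0],[0,0,0],[0,0,0]])

```text
time: 21.7
eef_pos: [615.4, -208.2, 228.6]
tcp_rot: [3.141, -0.001, -3.11]
contact_force: [-0.0, 0.3, 0.4]
finger_gap: 88.0
grip_force: 0.0
```

```bash
python3 snap.py L
python3 - <<'E'
from h import *
import pickle
s=r.read_state();print(s['eef_pos'],s['tcp_rot'])
im,p=pickle.load(open('pics/L.pkl','rb'))
g=pickle.load(open('pics/K.pkl','rb'))[0]
a=cv2.resize(im[130:330,220:420],None,fx=2.5,fy=2.5,interpolation=cv2.INTER_CUBIC);b=cv2.resize(g[100:300,260:380],None,fx=2.5,fy=2.5)
cv2.imwrite('pics/Lc.png',np.hstack([a,b])[:,:,::-1])
E
```

```text
[ 613.95 -206.67  228.6 ] [ 3.14 -0.   -3.11]
```

View pics/Lc.png

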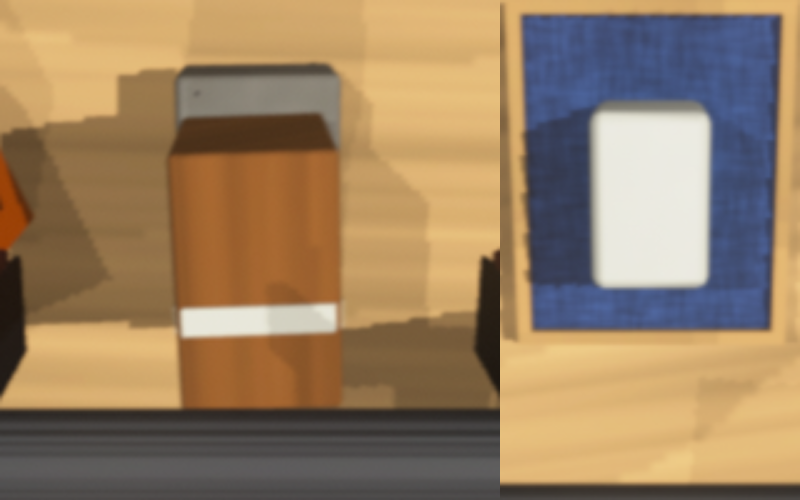

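The diffuser sits in the foam tray with square edges. The oak top's near edge runs from (168,153) to (337,150), its sides go down to row 408, and the stripe is at (258,320).

Run:
```python
from h import *
import pickle
f=lambda u,v,o:((u+.5)/2.5-.5+o[0],(v+.5)/2.5-.5+o[1])
p=pickle.load(open('pics/K.pkl','rb'))[1]
g=lambda P,z,o:np.array([onz(p,f(u,v,o),z)[:2] for u,v in P])
c=g([(90,110),(211,110),(209,287),(92,287)],60,(260,100));print("diff",c.mean(0),c)
c=g([(22,14),(282,14),(270,330),(32,330)],10,(260,100));print("foam",c.mean(0))
p=pickle.load(open('pics/L.pkl','rb'))[1]
c=g([(168,153),(337,150),(341,405),(182,405)],110,(220,130));e=c[1]-c[0];a=np.arctan2(-e[0],e[1])
s=c[3]-c[0]+c[2]-c[1]
print("oak",c,np.degrees(a),np.degrees(np.arctan2(s[1],s[0])),np.linalg.norm(e),"C",(c[0]+c[1])/2+46*np.array([np.cos(a),np.sin(a)]))
c=g([(177,73),(340,75)],40,(220,130));print("foot",c,(c[0]+c[1])/2+[60,0])
```

```text
diff [438.53 -19.71] [[401.27 -36.83]
 [407.95   7.61]
 [475.83  -2.22]
 [469.05 -47.41]]
foam [438.89 -19.39]
oak [[ 612.37 -235.09]
 [ 609.62 -181.07]
 [ 699.28 -174.68]
 [ 701.09 -229.39]] 2.9101238055789294 3.875815384782571 54.08669280011089 C [ 656.94 -205.74]
foot [[ 595.95 -238.09]
 [ 594.67 -174.26]] [ 655.31 -206.17]
```

>>> step_arm(grip=[0.92,0.92,0.92,0.92,0.92,0.92,0.92,0.92], dp=[[-0.085,0,0],[0,0,0.06],[0,0,0.09],[0,0,0.09],[0,0,0.07],[0,0,0.03],[0,0,0],[0,0,0]], rotation=[[0,0,-0.011],[0,0,0],[0,0,0],[0,0,0],[0,0,0],[0,0,0],[0,0,0],[0,0,0]], grip_force=25)

```text
time: 22.75
eef_pos: [657.6, -204.7, 62.3]
tcp_rot: [-3.141, 0.002, -3.09]
contact_force: [-0.6, -0.3, 0.2]
finger_gap: 80.9
grip_force: 0.0
```

>>> step_arm(grip=[0.75,0.7,0.66,0.62,0.58,0.55,0.5,0.5], dp=[[0,0,0],[0,0,0],[0,0,0],[0,0,0],[0,0,0],[0,0,0],[0,0,0],[0,0,0]], rotation=[[0,0,0],[0,0,0],[0,0,0],[0,0,0],[0,0,0],[0,0,0],[0,0,0],[0,0,0]], grip_force=25)

```text
time: 23.75
eef_pos: [656.9, -204.8, 61.0]
tcp_rot: [-3.141, 0.0, -3.09]
contact_force: [-1.2, -1.2, 6.0]
finger_gap: 55.7
grip_force: 24.9
```

>>> step_arm(grip=[0.5,0.5,0.5,0.5,0.5,0.5,0.5,0.5], dp=[[0,0,-0.03],[0,0,-0.1],[0,0,-0.12],[0,0,-0.11],[0.061,0.088,0],[0.061,0.088,0],[0.061,0.088,0],[0.061,0.088,0]], rotation=[[0,0,0],[0,0,0],[0,0,0.076],[0,0,0.077],[0,0,0],[0,0,0],[0,0,0],[0,0,0]])

```text
time: 24.75
eef_pos: [568.7, -7.1, 240.9]
tcp_rot: [3.141, -0.0, 2.952]
contact_force: [-0.1, -0.8, -1.7]
finger_gap: 56.1
grip_force: 24.9
```

>>> step_arm(grip=[0.5,0.5,0.5,0.5,0.5,0.5,0.5,0.5], dp=[[0.061,0.088,0],[0.061,0.088,0],[0.061,0.088,0],[0.061,0.088,0],[0.061,0.088,0],[0.061,0.088,0],[0,0,0],[0,0,0]], rotation=[[0,0,0],[0,0,0],[0,0,0],[0,0,0],[0,0,0],[0,0,0],[0,0,0],[0,0,0]])

```text
time: 25.75
eef_pos: [439.5, 284.9, 240.8]
tcp_rot: [-3.141, -0.0, 2.954]
contact_force: [1.0, -0.4, -3.1]
finger_gap: 56.1
grip_force: 24.9
```

```bash
python3 snap.py M
python3 - <<'E'
from h import *
import pickle
s=r.read_state();print(s['eef_pos'],s['tcp_rot'],s['finger_gap'])
im,p=pickle.load(open('pics/M.pkl','rb'))
m=hsvmask(im,(22,150,80),(35,255,255),(150,0,500,180))
cs,_=cv2.findContours(m,cv2.RETR_EXTERNAL,cv2.CHAIN_APPROX_NONE)
for c in sorted(cs,key=cv2.contourArea)[-2:]:
    g=np.array([onz(p,u[0],25)[:2] for u in c],np.float32);R=cv2.minAreaRect(g);print(R,cv2.boundingRect(c))
E
```

```text
[439.82 284.36 240.73] [-3.14 -0.    2.95] 56.24304163560246
((374.8214416503906, 282.5403747558594), (109.72126770019531, 18.893203735351562), 79.25132751464844) (253, 104, 108, 20)
((322.10089111328125, 292.6136169433594), (110.42704010009766, 19.413490295410156), 79.24089050292969) (250, 47, 113, 22)
```

View pics/M.png

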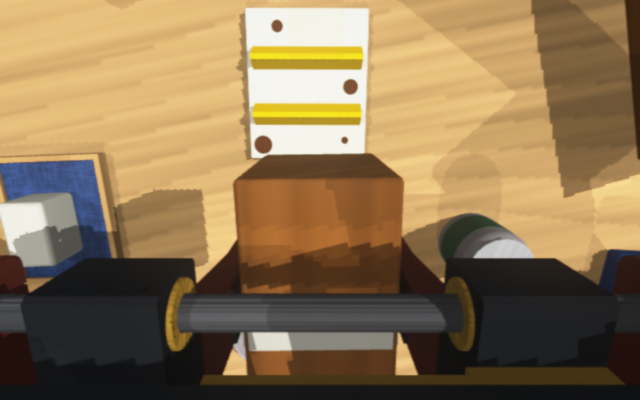

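The rack is clear: bar ridges at rows 59 and 117, spanning columns 250–362. The oak is held level, its top near edge at row 180 from column 236 to 403.

Run:
```python
from h import *
import pickle
p=pickle.load(open('pics/M.pkl','rb'))[1]
c=np.array([onz(p,u,289.7)[:2] for u in((236,180),(403,179))]);x=np.array([np.cos(-.1876),np.sin(-.1876)])
C=c.mean(0)+46*x;print(c,np.linalg.norm(c[1]-c[0]),"block centre",C)
w=np.array([onz(p,u,5)[:2] for u in((246,8),(368,10),(364,158),(252,158))]);print(w.mean(0),w)
d=np.array([347.5,287.3])-C;y=np.array([x[1]*-1,x[0]]);print("tool dx,dy frac",-d@x/500,d@y/500)
```

```text
[[390.48 266.84]
 [400.06 319.1 ]] 53.13392673621561 block centre [440.46 284.39]
[348.36 288.19] [[262.16 242.13]
 [286.94 362.52]
 [433.75 335.13]
 [410.6  212.98]]
tool dx,dy frac 0.1837481161280883 -0.028961553344560124
```

>>> step_arm(grip=[0.5,0.5,0.5,0.5,0.5,0.5,0.5,0.5], dp=[[0.061,-0.009,0],[0.061,-0.009,0],[0.061,-0.01,0.05],[0,0,0.1],[0,0,0.1],[0,0,0.09],[0,0,0.03],[0,0,0]], rotation=[[0,0,0],[0,0,0],[0,0,0],[0,0,0],[0,0,0],[0,0,0],[0,0,0],[0,0,0]])

```text
time: 26.8
eef_pos: [347.7, 287.7, 55.5]
tcp_rot: [-3.14, -0.001, 2.951]
contact_force: [-0.1, 0.6, -2.8]
finger_gap: 56.0
grip_force: 24.9
```

>>> step_arm(grip=[0.5,0.5,0.5,0.5,0.5,0.5,0.5,0.5], dp=[[0,0,0.004],[0,0,0.002],[0,0,0.001],[0,0,0.001],[0,0,0],[0,0,0],[0,0,0],[0,0,0]], rotation=[[0,0,0],[0,0,0],[0,0,0],[0,0,0],[0,0,0],[0,0,0],[0,0,0],[0,0,0]])

```text
time: 27.8
eef_pos: [347.3, 288.3, 51.6]
tcp_rot: [-3.141, -0.0, 2.952]
contact_force: [-0.2, -0.2, -3.4]
finger_gap: 56.2
grip_force: 24.9
```

>>> step_arm(grip=[0.5,0.5,0.5,0.5,0.5,0.5,0.5,0.5], dp=[[0,0,0.003],[0,0,0.002],[0,0,0.001],[0,0,0.001],[0,0,0.001],[0,0,0],[0,0,0],[0,0,0]], rotation=[[0,0,0],[0,0,0],[0,0,0],[0,0,0],[0,0,0],[0,0,0],[0,0,0],[0,0,0]])

```text
time: 28.8
eef_pos: [347.4, 288.4, 47.7]
tcp_rot: [3.142, 0.0, 2.952]
contact_force: [0.3, -0.7, -1.9]
finger_gap: 55.9
grip_force: 24.9
```

>>> step_arm(grip=[0.5,0.5,0.5,0.5,0.5,0.5,0.5,0.5], dp=[[0,0,0.001],[0,0,0.001],[0,0,0.001],[0,0,0.001],[0,0,0],[0,0,0],[0,0,0],[0,0,0]], rotation=[[0,0,0],[0,0,0],[0,0,0],[0,0,0],[0,0,0],[0,0,0],[0,0,0],[0,0,0]])

```text
time: 29.8
eef_pos: [347.4, 288.4, 46.0]
tcp_rot: [3.142, 0.0, 2.952]
contact_force: [-1.2, 0.1, 6.5]
finger_gap: 56.1
grip_force: 24.9
```

>>> step_arm(grip=[0.75,0.88,0.88,0.88,0.88,0.88,0.88,0.88], dp=[[0,0,0],[0,0,0],[0,0,0],[0,0,-0.03],[0,0,-0.1],[0,0,-0.12],[0,0,-0.12],[0,0,0]], rotation=[[0,0,0],[0,0,0],[0,0,0],[0,0,0],[0,0,0],[0,0,0],[0,0,0],[0,0,0]])

```text
time: 30.8
eef_pos: [349.7, 290.2, 236.0]
tcp_rot: [3.134, 0.007, 2.952]
contact_force: [-0.5, -0.2, -0.5]
finger_gap: 77.2
grip_force: 0.0
```

```bash
python3 snap.py N
```

>>> step_arm(grip=[1,1,1,1,1,1,1,1], dp=[[0,0,0],[0,0,0],[-0.048,-0.101,0],[-0.048,-0.101,0],[-0.048,-0.101,0],[-0.048,-0.101,0],[-0.048,-0.101,0],[-0.048,-0.101,0]], rotation=[[0,0,-0.076],[0,0,-0.077],[0,0,0],[0,0,0],[0,0,0],[0,0,0],[0,0,0],[0,0,0]])

```text
time: 31.85
eef_pos: [506.1, -8.6, 229.0]
tcp_rot: [3.141, -0.003, -3.091]
contact_force: [1.5, 0.3, -0.4]
finger_gap: 87.7
grip_force: 0.0
```

>>> step_arm(grip=[1,1,1,1,1,1,1,1], dp=[[-0.048,-0.101,0],[-0.048,-0.101,0],[-0.048,-0.101,0],[-0.048,-0.101,0],[0,0,0.03],[0,0,0.03],[0,0,0],[0,0,0]], rotation=[[0,0,0],[0,0,0],[0,0,0],[0,0,0],[0,0,0],[0,0,0],[0,0,0],[0,0,0]])

```text
time: 32.85
eef_pos: [612.7, -202.5, 200.7]
tcp_rot: [3.141, -0.0, -3.089]
contact_force: [0.9, 0.1, 0.1]
finger_gap: 87.6
grip_force: 0.0
```

```bash
python3 snap.py O
python3 - <<'E'
from h import *
import pickle
s=r.read_state();print(s['eef_pos'],s['tcp_rot'])
im,p=pickle.load(open('pics/O.pkl','rb'))
g=pickle.load(open('pics/N.pkl','rb'))[0]
a=cv2.resize(im[130:330,220:420],None,fx=2.5,fy=2.5,interpolation=cv2.INTER_CUBIC);b=cv2.resize(g[90:290,260:380],None,fx=2.5,fy=2.5)
cv2.imwrite('pics/Oc.png',np.hstack([a,b])[:,:,::-1])
E
```

```text
[ 612.96 -202.79  201.14] [-3.14  0.   -3.09]
```

View pics/Oc.png

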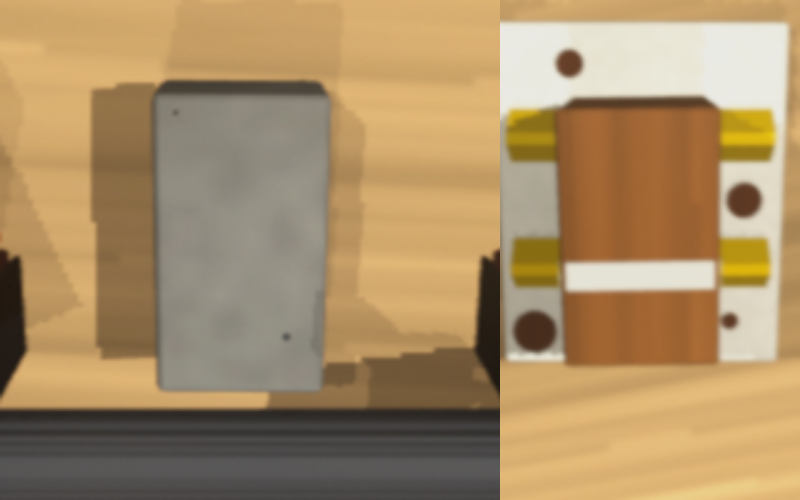

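The oak lies square across both bars. The foot is bare, with top corners (155,95), (329,95), (322,389), (159,389).

Run:
```python
from h import *
import pickle
f=lambda u,v,o:((u+.5)/2.5-.5+o[0],(v+.5)/2.5-.5+o[1])
p=pickle.load(open('pics/N.pkl','rb'))[1]
g=lambda P,z,o:np.array([onz(p,f(u,v,o),z)[:2] for u,v in P])
print("oak",g([(57,108),(219,108),(219,364),(66,364)],95,(260,90)).mean(0))
p=pickle.load(open('pics/O.pkl','rb'))[1]
c=g([(155,95),(329,95),(322,390),(159,390)],40,(220,130));s=c[3]-c[0]+c[2]-c[1]
print("foot",c.mean(0),np.degrees(np.arctan2(s[1],s[0])),np.linalg.norm(s)/2,c)
```

```text
oak [347.09 287.89]
foot [ 655.35 -204.19] 2.618966036198983 117.23356183546207 [[ 598.47 -238.35]
 [ 595.12 -175.39]
 [ 712.18 -169.43]
 [ 715.63 -233.6 ]]
```

>>> step_arm(grip=[0.97,0.97,0.97,0.97,0.97,0.97,0.97,0.97], dp=[[-0.085,-0.007,0],[0,0,0.06],[0,0,0.1],[0,0,0.1],[0,0,0.08],[0,0,0.03],[0,0,0.008],[0,0,0]], rotation=[[0,0,0],[0,0,0],[0,0,0],[0,0,0],[0,0,0],[0,0,0],[0,0,0],[0,0,0]], grip_force=45)

```text
time: 33.9
eef_pos: [656.7, -205.2, 13.3]
tcp_rot: [-3.141, 0.002, -3.09]
contact_force: [-0.4, -1.2, 0.2]
finger_gap: 85.0
grip_force: 0.0
```

>>> step_arm(grip=[0.86,0.82,0.78,0.74,0.7,0.66,0.6,0.6], dp=[[0,0,0],[0,0,0],[0,0,0],[0,0,0],[0,0,0],[0,0,0],[0,0,0],[0,0,0]], rotation=[[0,0,0],[0,0,0],[0,0,0],[0,0,0],[0,0,0],[0,0,0],[0,0,0],[0,0,0]], grip_force=45)

```text
time: 34.9
eef_pos: [655.6, -204.2, 12.1]
tcp_rot: [3.141, 0.0, -3.091]
contact_force: [-0.4, 4.3, 5.3]
finger_gap: 65.9
grip_force: 45.0
```

>>> step_arm(grip=[0.6,0.6,0.6,0.6,0.6,0.6,0.6,0.6], dp=[[0,0,-0.02],[0,0,-0.07],[0,0,-0.11],[0,0,-0.11],[0,0,-0.1],[0,0,0],[0,0,0],[0.077,-0.039,0]], rotation=[[0,0,0],[0,0,0],[0,0,0],[0,0,0.031],[0,0,0.031],[0,0,0],[0,0,0],[0,0,0]])

```text
time: 35.9
eef_pos: [615.9, -221.5, 213.0]
tcp_rot: [3.14, -0.003, 3.098]
contact_force: [-1.0, -0.4, -6.8]
finger_gap: 65.7
grip_force: 45.0
```

>>> step_arm(grip=[0.6,0.6,0.6,0.6,0.6,0.6,0.6,0.6], dp=[[0.077,-0.039,0],[0.077,-0.039,0],[0.077,-0.039,0],[0.077,-0.039,0],[0,0,0],[0,0,0],[0,0,0],[0,0,0]], rotation=[[0,0,0],[0,0,0],[0,0,0],[0,0,0],[0,0,0],[0,0,0],[0,0,0],[0,0,0]])

```text
time: 36.9
eef_pos: [459.3, -293.0, 216.2]
tcp_rot: [3.141, -0.0, 3.097]
contact_force: [-0.0, 0.1, -6.6]
finger_gap: 66.0
grip_force: 45.0
```

```bash
python3 snap.py P
python3 - <<'E'
from h import *
s=r.read_state();print(s['eef_pos'],s['tcp_rot'],s['finger_gap'],s['contact_force'])
E
```

```text
[ 459.25 -293.1   216.36] [ 3.14 -0.    3.1 ] 65.56091527974246 [-0.56  0.28 -7.04]
```

View pics/P.png

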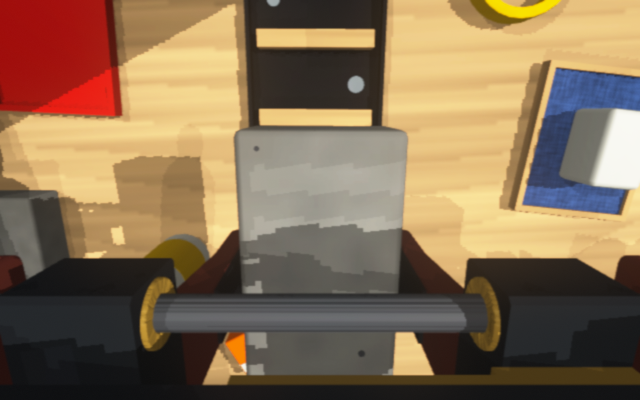

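The battens are at rows 29–48 (columns 256–374) and from row 109 on (columns 259–372). The foot is held level, its top near edge at row 131, columns 236–407.

Run:
```python
from h import *
import pickle
im,p=pickle.load(open('pics/P.pkl','rb'))
q=lambda u,z:onz(p,u,z)[:2]
a=np.array([q(u,19) for u in((256.5,29),(374,29.5),(374,48),(257,48))]);b=np.array([q(u,19) for u in((259,109.5),(372,110))])
n=a.mean(0);fe=b.mean(0);e=a[1]-a[0]+a[2]-a[3]+b[1]-b[0];an=np.arctan2(-e[0],e[1]);x=np.array([np.cos(an),np.sin(an)])
print("near batten",n,"far edge",fe,"sep(64)",np.linalg.norm(fe-n),"ang",np.degrees(an),"centres",n+36*x,fe-28*x)
c=np.array([q(u,244) for u in((236,131),(407,130))]);x2=np.array([np.cos(-.045),np.sin(-.045)]);C=c.mean(0)+60*x2
print("foot",c,np.linalg.norm(c[1]-c[0]),C)
T=(n+36*x+fe-28*x)/2;d=T-C;y2=np.array([-x2[1],x2[0]]);print(T,-d@x2/500,d@y2/500)
```

```text
near batten [ 328.43 -291.84] far edge [ 392.22 -294.75] sep(64) 63.850227198042276 ang -2.715024145349693 centres [ 364.39 -293.55] [ 364.25 -293.42]
foot [[ 399.04 -321.28]
 [ 401.46 -258.74]] 62.579295477179954 [ 460.19 -292.71]
[ 364.32 -293.49] 0.19146571807486698 -0.010179827366454152
```

>>> step_arm(grip=[0.6,0.6,0.6,0.6,0.6,0.6,0.6,0.6], dp=[[0.06,-0.003,0],[0.07,-0.004,0],[0.061,-0.003,0.04],[0,0,0.1],[0,0,0.1],[0,0,0.08],[0,0,0.03],[0,0,0.006]], rotation=[[0,0,0],[0,0,0],[0,0,0],[0,0,0],[0,0,0],[0,0,0],[0,0,0],[0,0,0]])

```text
time: 37.95
eef_pos: [363.5, -294.2, 38.5]
tcp_rot: [3.141, -0.0, 3.096]
contact_force: [-0.8, -0.4, -6.4]
finger_gap: 65.3
grip_force: 45.0
```

>>> step_arm(grip=[0.6,0.6,0.6,0.6,0.6,0.6,0.6,0.6], dp=[[0,0,0.002],[0,0,0.001],[0,0,0.001],[0,0,0.001],[0,0,0.001],[0,0,0],[0,0,0],[0,0,0]], rotation=[[0,0,0],[0,0,0],[0,0,0],[0,0,0],[0,0,0],[0,0,0],[0,0,0],[0,0,0]])

```text
time: 38.95
eef_pos: [363.1, -294.1, 35.6]
tcp_rot: [3.142, -0.0, 3.095]
contact_force: [-0.3, 0.1, -8.1]
finger_gap: 65.7
grip_force: 45.0
```

>>> step_arm(grip=[0.6,0.6,0.6,0.6,0.6,0.6,0.6,0.6], dp=[[0,0,0.002],[0,0,0.002],[0,0,0.001],[0,0,0.001],[0,0,0.001],[0,0,0],[0,0,0],[0,0,0]], rotation=[[0,0,0],[0,0,0],[0,0,0],[0,0,0],[0,0,0],[0,0,0],[0,0,0],[0,0,0]])

```text
time: 39.95
eef_pos: [363.1, -294.1, 32.2]
tcp_rot: [-3.142, 0.0, 3.095]
contact_force: [-0.1, 0.6, -5.9]
finger_gap: 65.9
grip_force: 45.0
```

>>> step_arm(grip=[0.6,0.6,0.6,0.6,0.6,0.6,0.6,0.6], dp=[[0,0,0.001],[0,0,0.001],[0,0,0.001],[0,0,0],[0,0,0],[0,0,0],[0,0,0],[0,0,0]], rotation=[[0,0,0],[0,0,0],[0,0,0],[0,0,0],[0,0,0],[0,0,0],[0,0,0],[0,0,0]])

```text
time: 40.95
eef_pos: [363.1, -294.1, 31.1]
tcp_rot: [-3.142, 0.0, 3.095]
contact_force: [-2.2, 1.9, 5.7]
finger_gap: 65.7
grip_force: 45.0
```

>>> step_arm(grip=[0.85,0.97,0.97,0.97,0.97,0.97,0.97,0.97], dp=[[0,0,0],[0,0,0],[0,0,0],[0,0,-0.03],[0,0,-0.1],[0,0,-0.12],[0,0,-0.12],[0,0,-0.08]], rotation=[[0,0,0],[0,0,0],[0,0,0],[0,0,0],[0,0,0],[0,0,0],[0,0,0],[0,0,0]])

```text
time: 41.95
eef_pos: [363.5, -294.4, 259.7]
tcp_rot: [-3.139, 0.003, 3.096]
contact_force: [0.8, 0.2, 0.4]
finger_gap: 85.1
grip_force: 0.0
```

```bash
python3 snap.py Q
python3 - <<'E'
from h import *
import pickle
s=r.read_state();print(s['eef_pos'])
im=pickle.load(open('pics/Q.pkl','rb'))[0];sc=eyes.read_camera("scene")
a=cv2.resize(im,(640,400))[60:320,180:460];b=sc[130:330,170:430]
b=cv2.resize(b,(520,400));a=cv2.resize(a,(280,260));a=np.vstack([a,np.zeros((140,280,3),np.uint8)])
cv2.imwrite('pics/Qc.png',np.hstack([a,b])[:,:,::-1])
E
```

```text
[ 365.3  -295.92  263.86]
```

View pics/Qc.png

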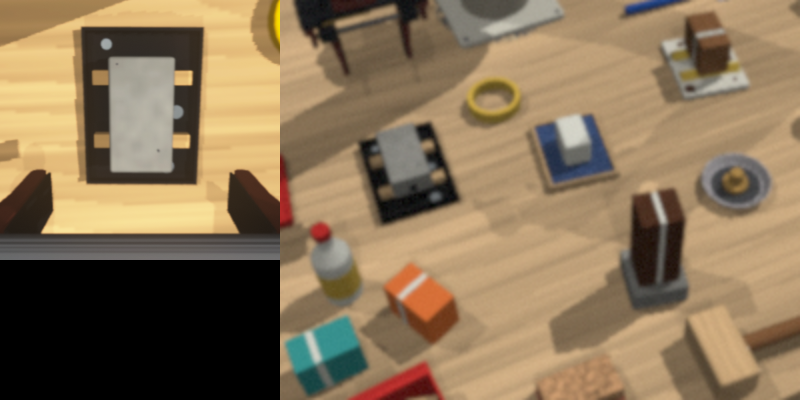

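The foot lies centred across both battens (142,115). The scene view shows the cap in the dish, the diffuser on the foam and the oak on the rack, with the column lamp and bottle still standing. I'm handing the job in.

```bash
python3 -c "
from rig import r
print(r.close_job())"
```

```text
the job is handed in; nothing more can be done
None
```

The lamp is apart, taken from the top down: cap in the dish, diffuser on the foam tray, oak body across both rack bars, and foot across both battens, all upright and, as far as the camera checks show, centred, with the column lamp and glue bottle left standing; handed in at about 42 s of the 131 s allowed, with no verdict returned.

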